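# Index the dividing table to its third stop and hold it

### The job

Stand the larger bamboo ring upright in the round nest of the dividing table and let go of it. Then grip the black knob from above and turn it clockwise (seen from above) by feel, counting the clicks, until the roller has dropped into the third notch, without running on past it. Finish with the knob still held firmly in the fingers at that third stop, so that the ring can be marked there, and leave the small ring, the wax tin and the oil bottle where they stand.

Things in the scene. Friction and masses are not known exactly. Their poses are not given: they have to be found in the camera images.
- tall_ring: larger, taller pale bamboo ring, 44 mm outside diameter, 45 mm tall, about 30 g, standing upright; origin at the centre of its underside, z along its axis (up). Grip it round the outside
- small_ring: bystander: smaller pale bamboo ring, 34 mm diameter, 30 mm tall; origin at the centre of its underside. It may stand in either of the two rings' places
- wax_tin: bystander: round white tin with a yellow label, 49 mm diameter, 40 mm tall; origin at the centre of its underside
- oil_bottle: bystander: white and blue bottle with a blue cap, 52 mm diameter, 105 mm tall; origin at the centre of its underside
- dividing_table: green dividing table fixed to the bench, 155 x 290 mm, 30 mm high, at a different place and angle each time; origin in its underside, z up. In its frame the knob's axis is at x = 0, y = -80 mm, the turntable's at x = 0, y = +85 mm; the roller's housing (top 47 mm above the bench) is on the -x side of the knob. Knob and turntable are geared together and turn together
- nest (a point): centre of the nest's floor on the turntable, 36 mm above the bench: a round steel cup, inside diameter 51 mm, with a lip 8 mm high (its top 44 mm above the bench, 72 mm outside diameter); z up
- knob: black round fluted knob, white line on top, 44 mm diameter, can be gripped at any angle; its underside 52 mm, its top 86 mm above the bench; origin on the axis, 30 mm above the bench. Below it and turning with it: the aluminium index plate, 95 mm diameter, with steel pins at its rim whose tops are 44 mm above the bench (keep the fingertips above them)
- knob_grip (a point): point on the knob's axis, 71 mm above the bench, at the height to grip; z up, turns with the knob. The third stop is 1.03 to 1.35 rad of turn from the start, within one grasp. In a notch the roller centres the knob
- index_plate (a joint): angle of knob and plate, rad, grows clockwise seen from above; at 0 the white line points to the roller. Starts at 0 to 0.32, turning freely; from 0.4 a spring roller rides over pins: up to about 0.25 N m resists, then at each pin (0.55, 0.87, 1.19, 1.51) the torque swings to pulling onward, a click, and the roller drops in a notch: stop one at 0.71, two at 1.03, three at 1.35 (four at 1.67)

How it is judged:
On the way, in this order (a step that is already met when the one before it is completed fails the run):
1. the larger ring stands in the nest, let go, before the knob has been turned on (horizontal distance between tall_ring and nest below 0.006 m and z of tall_ring in the frame of nest below 0.004 m and angle between tall_ring's own z axis and vertical below 0.12 rad and contact force between the fingers and tall_ring below 0.1 N and value of joint index_plate below 0.5 rad), for 0.2 s.
2. the knob, gripped by the fingers, passes its first click (value of joint index_plate above 0.6 rad and contact force between the fingers and knob above 1 N), for 0.05 s.
At the end, for the whole second after the job is handed in: the larger ring stands upright on the floor of the nest (within 6 mm of its centre, 4 mm of its floor, 7 degrees of upright), not touched by the fingers; the knob rests in its third notch (within 0.08 rad of 1.35) and the fingers still grip it with more than 3 N (horizontal distance between tall_ring and nest below 0.006 m and z of tall_ring in the frame of nest below 0.004 m and angle between tall_ring's own z axis and vertical below 0.12 rad and contact force between the fingers and tall_ring below 0.1 N and value of joint index_plate between 1.27 and 1.43 rad and velocity of joint index_plate between -0.1 and 0.1 rad/s and contact force between the fingers and knob above 3 N); the arm keeps its last pose, push and grip.
It fails at once if the knob is turned on past its third notch, to the crest of the next pin (value of joint index_plate above 1.51 rad).
It fails at once if the small ring is moved by more than 20 mm (distance of small_ring from where it was at the start of the episode above 0.02 m).
It fails at once if the wax tin is moved by more than 20 mm (distance of wax_tin from where it was at the start of the episode above 0.02 m).
It fails at once if the oil bottle is moved by more than 20 mm (distance of oil_bottle from where it was at the start of the episode above 0.02 m).
It also fails if it takes over 72 s, if anything falls off the work surface, if the arm or the gripper's body presses on something with over 40 N, if the wrist force passes 120 N, or if a joint passes its speed limit or range.

### The arm

A 6-joint arm with a two-finger parallel gripper is mounted at the origin on the work surface; the furniture and walls round the work are solid. World frame = base frame: x ahead of the robot, y to its left, z up, the work surface at z = 0. Lengths are in m, angles in rad, forces in N, time in s.
With the tool pointing down it reaches from about 0.425 to 0.95 m from the base axis. Payload 3.5 kg.
Tool frame: the origin (TCP) lies at the very end of the fingers, on their centre line; the grasp point (between the pads) lies 19 mm behind it; z points along the fingers, y is the line along which they close (so a half turn about z gives the same grasp; the last joint's range is limited). The gripper opens to 85 mm and grips with 20 to 120 N. Pads are 22 mm wide; open, the fingers measure 114 mm over their backs; the gripper's body (76 mm by 85 mm) begins 54 mm behind the grasp point. The pads swing forward as they close: fully open they stand 13 mm farther back than shut.
Start: joints at [-1.358, 0.286, 1.577, -0, 1.279, -0.15], TCP at [0.24, -0.631, 0.231] pointing down, gripper open.
Joint ranges: [-2.77, 2.77], [-0.9, 2.22], [0.21, 2.48], [-1.53, 4.67], [0.24, 2.81], [-2.84, 2.84]. Speed limits (rad/s): [2.79, 2.79, 3.14, 3.14, 3.14, 3.14].

### API

Orientations are given as a unit quaternion [x, y, z, w].
In Python, from plant import get_state, read_camera, sign_off, recognise gives the robot as it stands.
- The arm moves only by the tool arm_command, never from a script. Its argument "steps" is a list of rows, each an object with "translation": the shift along the tool's x, y, z scaled (see below), a list of three; "twist": the turn, a rotation vector about the tool's x, y, z scaled (see below), a list of three; "fingers": the opening, from -1 (shut) to 1 (fully open). In form: [{"translation": [x, y, z], "twist": [rx, ry, rz], "fingers": fingers}, ...]. A call has 1 to 5 rows; each row is the pose to reach, as a shift and turn from the pose commanded when the call began, along the tool's axes at that moment; what a row does not reach only later rows make up. The controller multiplies each number of a shift by 75 cm and each number of a turn by 60 degrees. A row lasts 1/8 s, in which the tool goes at most 62.5 mm and 10.7 degrees, less where a joint would pass 70% of its speed; a pose out of reach is approached as far as the arm can. A call with a number of a shift or a turn outside -1 to 1 is refused whole. A call with a gripper value outside its range is refused whole. The fingers move at their own pace and stop on an object; "grip_force" is the grip in N (left out, the last holds). Time passes only in rows, so rows that repeat a pose let the fingers close. It gives the time, the measured TCP pose, the force, the opening and the grip force at its end, in the units of the state.
- get_state(): the state, without advancing time (a new reading comes with each control period).
- read_camera(name): name is "scene" or "top" or "wrist"; returns a dict with "pixels" (420x560x3 uint8, red, green, blue), "K" (3x3 intrinsics, pixels), "k1" (the pictures are not rectified: a ray, as slopes to the right and down, at radius r is drawn at 1 + k1 r^2 times it, then the intrinsics apply), "R" (3x3) and "t" (3): a world point X has camera coordinates R X + t; the wrist camera has in their place "T_tool_cam" (4x4, takes a point from camera to tool coordinates, whose origin is the TCP and whose axes are the flange's). Camera axes: x right, y down, z forward; pixel columns grow to the right and rows downward; lengths in m; the calibration is good to about 2 mm. A picture is of the moment at which its call begins: read the wrist's pose just before it. There is no depth.
- sign_off(): hands the job in; it is judged then, once.
Trained networks look in a picture, given as the dict that the camera call returned (one of the last four; its "shot" number tells which), for a name from the list of things; names that differ only in an ending like _2 or _b are one class to them, and where a whole thing is asked for, a point or a joint stands for the part that bears it (a point fixed in the world has none). Each returns a list of dicts, best first, with "conf" (0 to 1); they miss things now and then, are a little off and sometimes report something else, mostly with a low value. They report only what shows in the picture. A call takes as long as a camera call.
- recognise(picture, query): "point" ([row, column] in pixels, amid what is visible of it).
The state is a dict: "time": time; "qpos": joint angles; "dq": joint speeds; "joint_efforts": joint torques, N m; "eef_pos": TCP position; "tcp_rot": TCP orientation; "contact_force": force on the tool from outside, world axes, zero at the start; "wrist_torque": the same for the moment, N m; "opening": opening from 0.0 (shut) to 1.0 (fully open); "finger_force": force on a finger pad.
Only numpy, scipy, OpenCV 4.12 (cv2) and the standard library are available. Lean on these libraries where they do the work, as an engineer would, in place of code of your own. Each camera call takes 0.05 s, during which the arm holds its last target. There are 200 camera calls.

## Working session

There is one attempt and no reset: what is moved stays moved. The work goes in short steps, Python scripts to look and compute and a tool call to move; the robot and the scene stay as the last step left them, time stands still between calls to the robot, and variables do not carry over. Pictures are saved under pics/ and viewed, at most 10 in all, crops included, and the job is handed in when it is done.

Besides the shell and the picture viewer there is one more tool, called after ">>>" as a command line: name --argument value ..., lists and objects as JSON in quotes. arm_command: Moves the arm, as the interface text tells. Shifts and turns lie within -1 to 1; 1 stands for 75 cm of shift or 60 degrees of turn. Its arguments: {"type":"object","properties":{"steps":{"type":"array"},"grip_force":{"type":"number"}},"required":["steps"]}

```bash
mkdir -p pics; ls
cat > h.py <<'E'
import numpy as np, cv2
from plant import get_state, read_camera, sign_off, recognise
from scipy.spatial.transform import Rotation as Ro
def save(p,n): cv2.imwrite('pics/'+n+'.png',cv2.cvtColor(p['pixels'],cv2.COLOR_RGB2BGR))
def cam(p,s=None):
    if 'R' in p: return np.array(p['R']),np.array(p['t'])
    T=np.array(p['T_tool_cam']); W=np.eye(4); W[:3,:3]=Ro.from_quat(s['tcp_rot']).as_matrix(); W[:3,3]=s['eef_pos']
    M=np.linalg.inv(W@T); return M[:3,:3],M[:3,3]
def ray(p,rc,s=None):
    K=np.array(p['K']); d=np.array([(rc[1]-K[0,2])/K[0,0],(rc[0]-K[1,2])/K[1,1]]); u=d.copy()
    for _ in range(20): u=d/(1+p['k1']*(u@u))
    R,t=cam(p,s); return -R.T@t, R.T@np.array([u[0],u[1],1])
def atz(p,rc,z,s=None):
    o,d=ray(p,rc,s); return o+d*(z-o[2])/d[2]
def proj(p,X,s=None):
    R,t=cam(p,s); K=np.array(p['K']); c=R@np.asarray(X,float)+t; u=c[:2]/c[2]; u=u*(1+p['k1']*(u@u))
    return np.array([K[1,1]*u[1]+K[1,2],K[0,0]*u[0]+K[0,2]])
E
python3 - <<'E'
from h import *
s=get_state();print(s)
Z=dict(tall_ring=.0225,small_ring=.015,wax_tin=.02,oil_bottle=.05,dividing_table=.03,nest=.036,knob=.075,index_plate=.04)
for n in ('top','scene'):
    p=read_camera(n);save(p,n+'0')
    print(n,'cam at',-np.array(p['R']).T@p['t'])
    for k,z in Z.items():
        for r in recognise(p,k)[:2]: print(k,np.round(r['point']),round(r['conf'],2),atz(p,r['point'],z).round(3))
E
```

```text
pics
{'time': 0.0, 'qpos': array([-1.35802831e+00,  2.87200612e-01,  1.57817698e+00, -1.61847769e-06,
        1.27858498e+00, -1.50008989e-01]), 'dq': array([ 0.000835  , -0.00070561,  0.00010825, -0.00130409,  0.00086646,
        0.00133643]), 'joint_efforts': array([-1.14526483e-03, -4.05981266e+01, -2.92628396e+01, -2.52495256e-04,
        5.80523410e-03, -6.43349480e-06]), 'eef_pos': array([ 0.23942054, -0.63041324,  0.22992388]), 'tcp_rot': array([ 9.83593429e-01,  1.80395573e-01, -3.79516569e-05, -1.18435284e-03]), 'contact_force': array([ 0.3182464 ,  0.22934097, -0.71859993]), 'wrist_torque': array([-0.02569961,  0.08637939, -0.00473039]), 'finger_force': 0.0, 'opening': 1.0015047901768985}
top cam at [ 0.41863957 -0.05381771  1.26226323]
tall_ring [237. 178.] 0.66 [0.452 0.254 0.022]
tall_ring [215. 314.] 0.4 [ 0.507 -0.164  0.022]
small_ring [239. 178.] 0.44 [0.444 0.256 0.015]
wax_tin [222. 386.] 0.59 [ 0.478 -0.382  0.02 ]
oil_bottle [188. 373.] 0.58 [ 0.58 -0.34  0.05]
dividing_table [208. 292.] 0.65 [ 0.529 -0.095  0.03 ]
dividing_table [222. 384.] 0.36 [ 0.477 -0.373  0.03 ]
nest [197. 265.] 0.63 [ 0.565 -0.014  0.036]
knob [214. 320.] 0.77 [ 0.505 -0.174  0.075]
index_plate [216. 315.] 0.76 [ 0.501 -0.163  0.04 ]
scene cam at [-0.65594469 -0.69334817  0.79128249]
wax_tin [270. 394.] 0.92 [ 0.479 -0.376  0.02 ]
oil_bottle [244. 396.] 0.72 [ 0.558 -0.353  0.05 ]
dividing_table [241. 305.] 0.79 [ 0.492 -0.117  0.03 ]
nest [220. 287.] 0.7 [ 0.569 -0.018  0.036]
knob [241. 326.] 0.66 [ 0.451 -0.197  0.075]
knob [243. 398.] 0.35 [ 0.525 -0.368  0.075]
index_plate [241. 326.] 0.84 [ 0.502 -0.174  0.04 ]
```

Run:
```python
import cv2
a=cv2.imread('pics/top0.png')[120:320,120:460]
cv2.imwrite('pics/c1.png',cv2.resize(a,(800,470),interpolation=cv2.INTER_CUBIC))
```

```text
(no output)
```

View pics/c1.png

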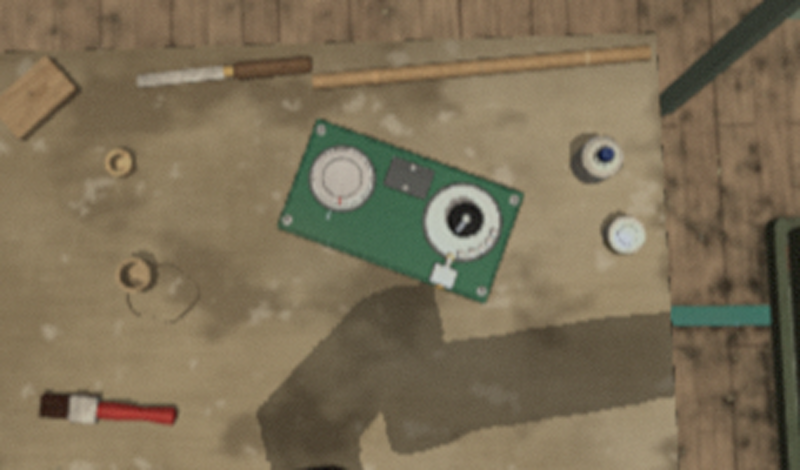

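View pics/scene0.png

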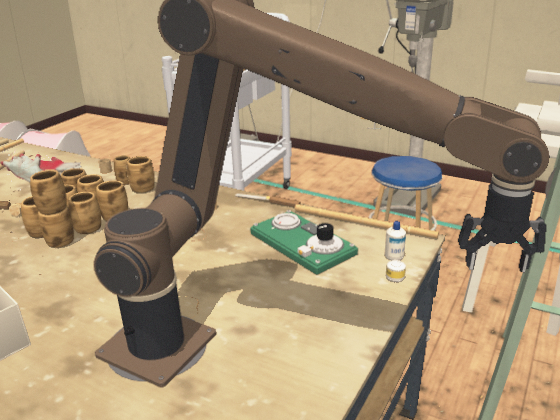

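The top crop shows both bamboo rings on the left. The smaller is at about (171,189) col,row of the full image and the larger at about (178,236), which puts it near world (0.45, 0.25). The nest is at about (265,197) and the knob at about (317,214), with the roller housing on the robot's side. The scene view agrees for the table, the oil bottle (396,244) and the tin (394,270).

>>> arm_command --steps '[{"translation": [0.338,-0.214,-0.027],"twist": [0,0,0],"fingers": 1},{"translation": [0.338,-0.214,-0.027],"twist": [0,0,0],"fingers": 1},{"translation": [0.338,-0.214,-0.027],"twist": [0,0,0],"fingers": 1},{"translation": [0.338,-0.214,-0.027],"twist": [0,0,0],"fingers": 1},{"translation": [0.338,-0.214,-0.027],"twist": [0,0,0],"fingers": 1}]' --grip_force 30

```text
time: 1.52
eef_pos: [0.4208, -0.389, 0.2521]
tcp_rot: [0.984, 0.181, 0.0, 0.0]
contact_force: [0.3, -0.3, 0.2]
opening: 1.001
finger_force: 0.0
```

>>> arm_command --steps '[{"translation": [0.257,-0.302,0],"twist": [0,0,0],"fingers": 1},{"translation": [0.257,-0.302,0],"twist": [0,0,0],"fingers": 1},{"translation": [0.257,-0.302,0],"twist": [0,0,0],"fingers": 1},{"translation": [0.257,-0.302,0],"twist": [0,0,0],"fingers": 1},{"translation": [0.257,-0.302,0],"twist": [0,0,0],"fingers": 1}]'

```text
time: 2.15
eef_pos: [0.5199, -0.1085, 0.252]
tcp_rot: [0.983, 0.181, 0.0, 0.0]
contact_force: [-0.8, 0.1, -0.0]
opening: 1.001
finger_force: 0.0
```

Run:
```python
from h import *
s=get_state();p=read_camera('wrist');save(p,'w1');print(s['eef_pos'],s['qpos'],np.array(p['T_tool_cam']).round(3))
for k,z in dict(nest=.036,knob=.075,index_plate=.04,dividing_table=.03).items():
    for r in recognise(p,k)[:2]: print(k,np.round(r['point']),round(r['conf'],2),atz(p,r['point'],z,s).round(4))
```

```text
[ 0.51988996 -0.10847451  0.25195136] [-3.96935977e-01 -5.00877790e-02  1.90728522e+00  1.92103454e-04
  1.28350075e+00  8.09741215e-01] [[ 0.    -0.962 -0.272  0.07 ]
 [ 1.     0.     0.     0.   ]
 [-0.    -0.272  0.962 -0.142]
 [ 0.     0.     0.     1.   ]]
nest [115. 220.] 0.87 [ 0.5676 -0.0142  0.036 ]
knob [208. 328.] 0.96 [ 0.5208 -0.1561  0.075 ]
index_plate [213. 329.] 0.8 [ 0.509  -0.1672  0.04  ]
dividing_table [161. 265.] 0.74 [ 0.5381 -0.0773  0.03  ]
```

View pics/w1.png

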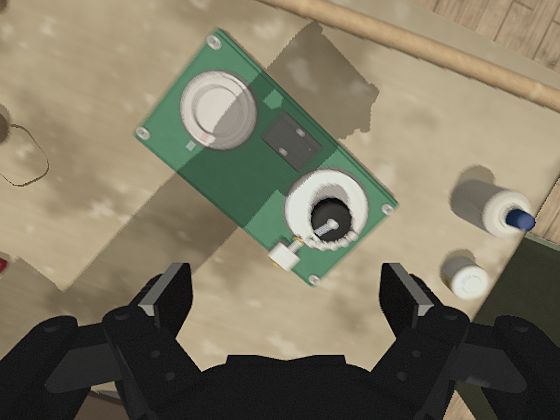

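The wrist view shows the table with the nest centre at about (218,109), the knob top at about (331,218) and the white roller housing at (284,255). All of these fit the stated geometry. Next I go to the ring.

>>> arm_command --steps '[{"translation": [0.053,-0.4,0],"twist": [0,0,0],"fingers": 1},{"translation": [0.053,-0.4,0],"twist": [0,0,0],"fingers": 1},{"translation": [0.053,-0.4,0],"twist": [0,0,0],"fingers": 1},{"translation": [0.053,-0.4,0],"twist": [0,0,0],"fingers": 1},{"translation": [0.053,-0.4,0.05],"twist": [0,0,0],"fingers": 1}]'

```text
time: 3.02
eef_pos: [0.4528, 0.183, 0.2187]
tcp_rot: [0.984, 0.179, 0.005, 0.0]
contact_force: [-0.4, 0.4, -0.6]
opening: 1.0
finger_force: 0.0
```

Run:
```python
from h import *
s=get_state();p=read_camera('wrist');save(p,'w2');print(s['eef_pos'],s['tcp_rot'])
for k,z in dict(tall_ring=.0225,small_ring=.015).items():
    for r in recognise(p,k)[:3]: print(k,np.round(r['point']),round(r['conf'],2),atz(p,r['point'],z,s).round(4))
```

```text
[0.45277849 0.18296258 0.21866828] [9.83759030e-01 1.79437190e-01 4.52280164e-03 1.04244034e-04]
tall_ring [164. 221.] 0.92 [0.4562 0.2569 0.0225]
small_ring [ 18. 249.] 0.84 [0.6013 0.277  0.015 ]
```

View pics/w2.png

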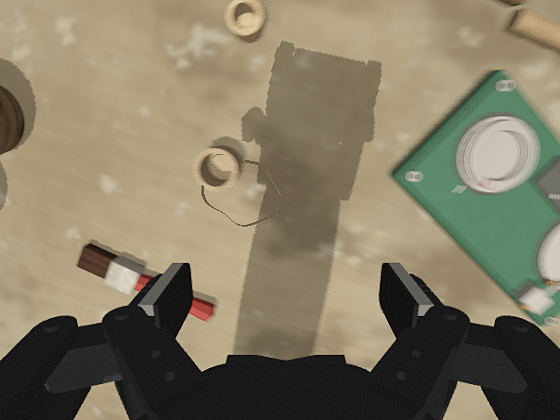

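The picture shows the tall ring at about (219,167) and the small ring clear of it at about (244,18). I'll overlay projected circles on it to refine both the ring and the nest.

```bash
cat >> h.py <<'E'
def circ(p,s,c,r,z,n=72):
    a=np.linspace(0,2*np.pi,n,endpoint=False)
    return np.array([proj(p,[c[0]+r*np.cos(t),c[1]+r*np.sin(t),z],s) for t in a])
def edgefit(p,s,c0,circles,rng=.010):
    """centre maximising gradient magnitude along the projected circles (r,z)"""
    from scipy.ndimage import map_coordinates
    g=cv2.GaussianBlur(p['pixels'],(0,0),1.2).astype(float)
    G=sum(np.hypot(cv2.Sobel(g[:,:,i],-1,1,0),cv2.Sobel(g[:,:,i],-1,0,1)) for i in range(3)); G=np.sqrt(G)
    best=(-1,)
    for st in (.002,.0005):
        b0=c0 if best[0]<0 else best[1]; R=rng if st==.002 else .002
        for dx in np.arange(-R,R+1e-9,st):
            for dy in np.arange(-R,R+1e-9,st):
                c=(b0[0]+dx,b0[1]+dy)
                v=sum(map_coordinates(G,circ(p,s,c,r,z,48).T,order=1,mode='nearest').mean() for r,z in circles)
                if v>best[0]: best=(v,c)
    return np.round(best[1],4),round(best[0],2)
def overlay(p,s,items,name,box,sc):
    im=cv2.cvtColor(p['pixels'],cv2.COLOR_RGB2BGR); r0,r1,c0,c1=box
    im=cv2.resize(im[r0:r1,c0:c1],None,fx=sc,fy=sc,interpolation=cv2.INTER_CUBIC)
    for c,r,z,col in items:
        q=((circ(p,s,c,r,z)-[r0,c0]+.5)*sc-.5)[:,::-1].round().astype(np.int32)
        cv2.polylines(im,[q.reshape(-1,1,2)],True,col,1)
    cv2.imwrite('pics/'+name+'.png',im)
E
python3 - <<'E'
from h import *
s=get_state();p=read_camera('wrist')
t,v=edgefit(p,s,(.456,.257),[(.022,.045)]);print('tall',t,v)
print('as 34mm',edgefit(p,s,(.456,.257),[(.017,.03)]))
print('small',edgefit(p,s,(.601,.277),[(.017,.03)]))
n,v=edgefit(p,s,(.567,-.015),[(.0255,.044),(.036,.044)]);print('nest',n,v)
overlay(p,s,[(t,.022,.045,(0,0,255)),(t,.022,0,(255,0,0)),(n,.0255,.044,(0,0,255)),(n,.036,.044,(0,255,0))],'o1',(90,215,180,560),2.1)
E
```

```text
tall [0.4585 0.252 ] 16.58
as 34mm (array([0.45 , 0.258]), np.float64(19.98))
small (array([0.6005, 0.2765]), np.float64(19.5))
nest [ 0.57   -0.0135] 37.65
```

View pics/o1.png

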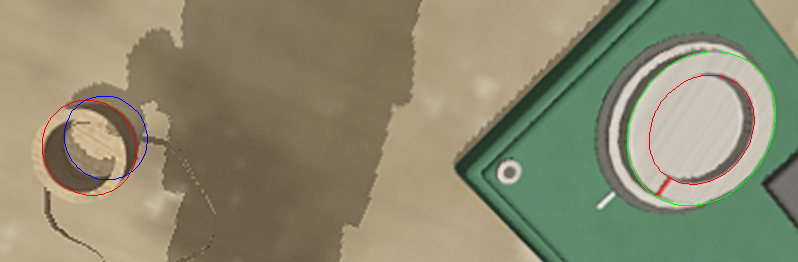

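The ring fit locked onto its inner edge. By eye, the rim centre is about 4 px left and 2 px below the red circle. I'll move directly above the ring and measure there.

>>> arm_command --steps '[{"translation": [0.037,-0.088,0.04],"twist": [0,0,0],"fingers": 1},{"translation": [0.037,-0.088,0.04],"twist": [0,0,0],"fingers": 1},{"translation": [0.037,-0.088,0.04],"twist": [0,0,0],"fingers": 1}]'

```text
time: 3.6
eef_pos: [0.454, 0.2527, 0.1856]
tcp_rot: [0.984, 0.18, 0.0, 0.0]
contact_force: [0.2, -0.3, 1.1]
opening: 1.0
finger_force: 0.0
```

Run:
```python
from h import *
s=get_state();p=read_camera('wrist');print(s['eef_pos'],s['tcp_rot'])
for r in recognise(p,'tall_ring')[:2]: print(r['point'],r['conf'],atz(p,r['point'],.0225,s).round(4))
t,v=edgefit(p,s,(.455,.2546),[(.022,.045),(.022,0.0)],.008);print('tall both',t,v)
t2,v=edgefit(p,s,(.455,.2546),[(.022,.045)],.008);print('top only',t2,v)
overlay(p,s,[(t,.022,.045,(0,0,255)),(t,.022,0,(255,0,0)),(t2,.022,.045,(0,255,0))],'o2',(80,330,140,420),2)
```

```text
[0.45400538 0.2526548  0.18562581] [9.83657201e-01 1.80051013e-01 9.72589650e-05 3.64951899e-04]
[197.3, 281.0] 0.87 [0.4513 0.256  0.0225]
tall both [0.453  0.2556] 27.14
top only [0.4585 0.2571] 14.41
```

View pics/o2.png

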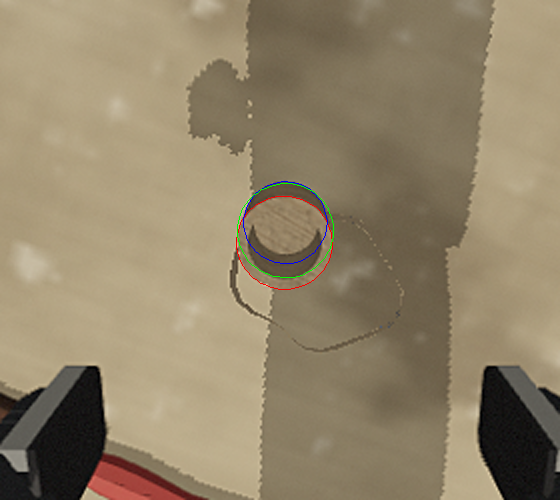

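The red top circle and blue base circle bracket the ring's silhouette, so the ring is at (0.453, 0.2556). Descending in two stages.

>>> arm_command --steps '[{"translation": [0,-0.004,0.114],"twist": [0,0,0],"fingers": 1},{"translation": [0,-0.004,0.114],"twist": [0,0,0],"fingers": 1},{"translation": [0,-0.004,0.114],"twist": [0,0,0],"fingers": 1},{"translation": [0,-0.004,0.114],"twist": [0,0,0],"fingers": 1}]'

```text
time: 4.2
eef_pos: [0.4536, 0.2561, 0.1019]
tcp_rot: [0.984, 0.18, 0.002, -0.0]
contact_force: [-0.3, -0.2, -0.1]
opening: 1.001
finger_force: 0.0
```

Run:
```python
from h import *
s=get_state();p=read_camera('wrist');print(s['eef_pos'],s['tcp_rot'])
t,v=edgefit(p,s,(.453,.2555),[(.022,.045),(.022,0.0)],.006);print('tall both',t,v)
d=Ro.from_quat(s['tcp_rot']).inv().apply(np.r_[t,.015]-s['eef_pos']);print(d/.75)
```

```text
[0.45364049 0.25609527 0.10185377] [ 9.83689606e-01  1.79865792e-01  1.74085469e-03 -1.57675659e-04]
tall both [0.453  0.2555] 25.74
[-0.00148278  0.00040355  0.1158007 ]
```

>>> arm_command --steps '[{"translation": [-0.001,0,0.06],"twist": [0,0,0],"fingers": 1},{"translation": [-0.001,0,0.115],"twist": [0,0,0],"fingers": 1},{"translation": [-0.001,0,0.115],"twist": [0,0,0],"fingers": 1},{"translation": [-0.001,0,0.115],"twist": [0,0,0],"fingers": 1}]'

```text
time: 4.75
eef_pos: [0.4532, 0.2567, 0.0159]
tcp_rot: [0.984, 0.18, 0.002, -0.0]
contact_force: [0.5, -0.9, 0.0]
opening: 1.001
finger_force: 0.0
```

>>> arm_command --steps '[{"translation": [0,0,0],"twist": [0,0,0],"fingers": -1},{"translation": [0,0,0],"twist": [0,0,0],"fingers": -1},{"translation": [0,0,0],"twist": [0,0,0],"fingers": -1},{"translation": [0,0,0],"twist": [0,0,0],"fingers": -1},{"translation": [0,0,0],"twist": [0,0,0],"fingers": -1}]' --grip_force 25

```text
time: 5.38
eef_pos: [0.4524, 0.2565, 0.015]
tcp_rot: [0.984, 0.18, 0.001, -0.0]
contact_force: [-0.3, -1.3, 5.8]
opening: 0.502
finger_force: 25.6
```

Opening 0.502 (about 43 mm) with 25 N shows that the ring is held. I'll lift it and carry it to just short of the nest for a look.

>>> arm_command --steps '[{"translation": [0,0,-0.05],"twist": [0,0,0],"fingers": -1},{"translation": [0,0,-0.12],"twist": [0,0,0],"fingers": -1},{"translation": [0,0,-0.18],"twist": [0,0,0],"fingers": -1},{"translation": [0,0,-0.18],"twist": [0,0,0],"fingers": -1}]'

```text
time: 5.88
eef_pos: [0.454, 0.2571, 0.1532]
tcp_rot: [0.984, 0.18, 0.005, -0.001]
contact_force: [1.5, -0.3, -0.9]
opening: 0.502
finger_force: 25.9
```

>>> arm_command --steps '[{"translation": [-0.015,0.08,0],"twist": [0,0,0],"fingers": -1},{"translation": [-0.03,0.16,0],"twist": [0,0,0],"fingers": -1},{"translation": [-0.05,0.24,0],"twist": [0,0,0],"fingers": -1},{"translation": [-0.06,0.32,0],"twist": [0,0,0],"fingers": -1},{"translation": [-0.064,0.39,0],"twist": [0,0,0],"fingers": -1}]'

```text
time: 6.5
eef_pos: [0.5091, -0.0362, 0.1467]
tcp_rot: [0.984, 0.18, -0.001, -0.001]
contact_force: [1.0, 0.3, -0.1]
opening: 0.504
finger_force: 25.9
```

>>> arm_command --steps '[{"translation": [0,0,0],"twist": [0,0,0],"fingers": -1},{"translation": [0,0,0],"twist": [0,0,0],"fingers": -1}]'

```text
time: 6.75
eef_pos: [0.5091, -0.0338, 0.1469]
tcp_rot: [0.984, 0.18, -0.001, -0.001]
contact_force: [0.2, 0.3, -0.3]
opening: 0.505
finger_force: 26.0
```

Run:
```python
from h import *
s=get_state();p=read_camera('wrist');print(s['eef_pos'],s['tcp_rot'],s['opening'])
for k,z in dict(nest=.038,knob=.07).items():
  for r in recognise(p,k)[:2]: print(k,r['point'],r['conf'],atz(p,r['point'],z,s).round(4))
n,v=edgefit(p,s,(.568,-.014),[(.0255,.044),(.036,.044)],.008);print('nest both',n,v)
for c in ([(.0255,.044)],[(.036,.044)],[(.0255,.036)],[(.0255,.044),(.036,.036)]): print(c,edgefit(p,s,(.568,-.014),c,.008))
overlay(p,s,[(n,.0255,.044,(0,0,255)),(n,.036,.044,(0,255,0)),(n,.036,.036,(255,0,0))],'o3',(0,300,120,520),2)
```

```text
[ 0.50905003 -0.03384479  0.14694333] [ 9.83644659e-01  1.80111918e-01 -1.42365454e-03 -9.24322934e-04] 0.505004761694738
nest [129.6, 289.2] 0.56 [ 0.5703 -0.0136  0.038 ]
knob [260.0, 432.1] 0.84 [ 0.5203 -0.1484  0.07  ]
nest both [ 0.569  -0.0145] 30.0
[(0.0255, 0.044)] (array([ 0.5705, -0.0145]), np.float64(16.68))
[(0.036, 0.044)] (array([ 0.5705, -0.0155]), np.float64(14.64))
[(0.0255, 0.036)] (array([ 0.571 , -0.0145]), np.float64(17.42))
[(0.0255, 0.044), (0.036, 0.036)] (array([ 0.569, -0.014]), np.float64(25.23))
```

View pics/o3.png

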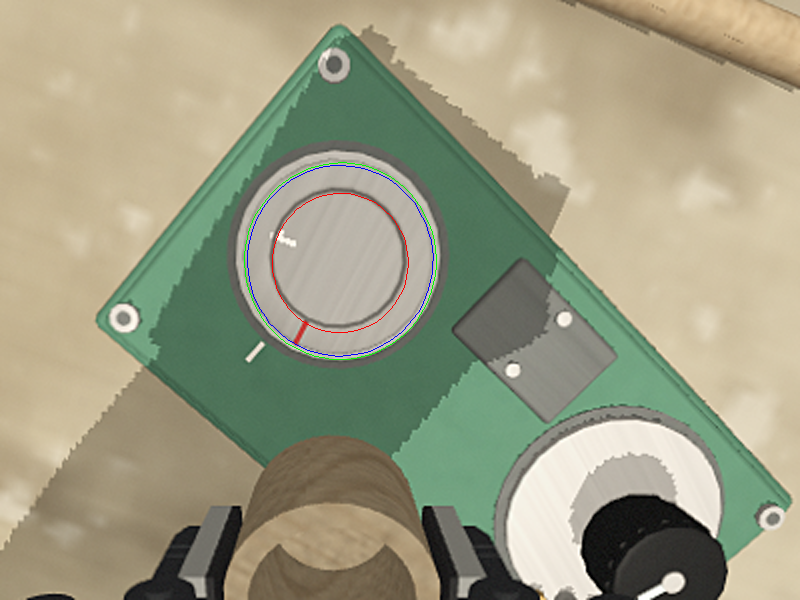

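The hole in the image spans columns 271–406 and rows 188–326, so its centre lies about 2.5 px above the red circle. That puts the nest at about (0.5705, −0.0136), in agreement with the single-circle fits. Next I move over it and hover.

>>> arm_command --steps '[{"translation": [0.05,0.002,0],"twist": [0,0,0],"fingers": -1},{"translation": [0.086,0.004,0],"twist": [0,0,0],"fingers": -1},{"translation": [0.086,0.004,0.05],"twist": [0,0,0],"fingers": -1},{"translation": [0.086,0.004,0.096],"twist": [0,0,0],"fingers": -1},{"translation": [0.086,0.004,0.096],"twist": [0,0,0],"fingers": -1}]'

```text
time: 7.52
eef_pos: [0.5686, -0.0124, 0.0732]
tcp_rot: [0.983, 0.181, -0.004, -0.001]
contact_force: [0.5, -0.1, -1.2]
opening: 0.507
finger_force: 25.9
```

>>> arm_command --steps '[{"translation": [0,0,0],"twist": [0,0,0],"fingers": -1},{"translation": [0,0,0],"twist": [0,0,0],"fingers": -1}]'

```text
time: 7.78
eef_pos: [0.573, -0.0143, 0.0788]
tcp_rot: [0.984, 0.181, 0.002, 0.001]
contact_force: [0.6, -0.3, -0.9]
opening: 0.504
finger_force: 26.0
```

Run:
```python
from h import *
s=get_state();p=read_camera('wrist');print(s['eef_pos'],s['tcp_rot'],s['contact_force'])
t=s['eef_pos'][:2];zb=s['eef_pos'][2]-.015; n=(.5705,-.0136)
overlay(p,s,[(n,.0255,.044,(0,0,255)),(n,.036,.044,(0,255,0)),(t,.022,zb+.045,(255,0,0)),(t,.022,zb,(255,0,255))],'o4',(60,360,120,480),2)
d=Ro.from_quat(s['tcp_rot']).inv().apply(np.r_[n,.051]-s['eef_pos']);print(d/.75)
```

```text
[ 0.57300849 -0.01427802  0.07877957] [9.83545923e-01 1.80647641e-01 1.81653974e-03 7.40059814e-04] [ 0.60945283 -0.26882975 -0.87984138]
[-0.00292754 -0.00211177  0.03702557]
```

View pics/o4.png

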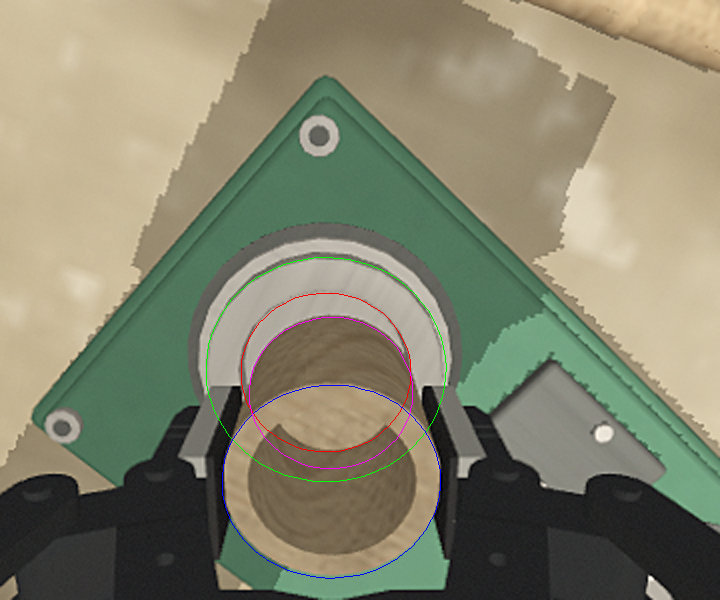

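The projected ring circles match the held ring very well, so the calibration is sound. I'll let the arm settle and then correct.

>>> arm_command --steps '[{"translation": [0,0,0],"twist": [0,0,0],"fingers": -1},{"translation": [0,0,0],"twist": [0,0,0],"fingers": -1},{"translation": [0,0,0],"twist": [0,0,0],"fingers": -1},{"translation": [0,0,0],"twist": [0,0,0],"fingers": -1}]'

```text
time: 8.32
eef_pos: [0.5715, -0.0143, 0.0765]
tcp_rot: [0.984, 0.18, -0.0, -0.0]
contact_force: [0.0, -0.8, -0.2]
opening: 0.509
finger_force: 26.0
```

Run:
```python
from h import *
n=(.5705,-.0136)
for i in range(3):
    s=get_state();d=Ro.from_quat(s['tcp_rot']).inv().apply(np.r_[n,.051]-s['eef_pos']);print(s['eef_pos'],s['tcp_rot'],d/.75); p=read_camera('wrist')
```

```text
[ 0.5715325  -0.01432447  0.0765077 ] [ 9.83600853e-01  1.80358970e-01 -5.51850574e-05 -2.46749184e-05] [-0.00094099 -0.00138923  0.03401046]
[ 0.57151759 -0.01431363  0.0764832 ] [ 9.83603638e-01  1.80343773e-01 -7.14594988e-05 -3.41577192e-05] [-0.00092661 -0.00136781  0.03397785]
[ 0.5715286  -0.01431335  0.07646717] [ 9.83597734e-01  1.80375980e-01 -5.80856779e-05 -1.73588952e-05] [-0.00094106 -0.00137401  0.03395641]
```

>>> arm_command --steps '[{"translation": [-0.001,-0.001,0.008],"twist": [0,0,0],"fingers": -1},{"translation": [-0.001,-0.001,0.016],"twist": [0,0,0],"fingers": -1},{"translation": [-0.001,-0.001,0.024],"twist": [0,0,0],"fingers": -1},{"translation": [-0.001,-0.001,0.032],"twist": [0,0,0],"fingers": -1},{"translation": [-0.001,-0.001,0.033],"twist": [0,0,0],"fingers": -1}]'

```text
time: 9.1
eef_pos: [0.5704, -0.0138, 0.0512]
tcp_rot: [0.984, 0.18, -0.0, -0.0]
contact_force: [-0.3, 0.5, 0.3]
opening: 0.506
finger_force: 26.0
```

>>> arm_command --steps '[{"translation": [0,0,0],"twist": [0,0,0],"fingers": -1},{"translation": [0,0,0],"twist": [0,0,0],"fingers": -1},{"translation": [0,0,0],"twist": [0,0,0],"fingers": -1}]'

```text
time: 9.48
eef_pos: [0.5707, -0.0139, 0.052]
tcp_rot: [0.984, 0.18, 0.0, 0.0]
contact_force: [0.3, 0.5, 0.0]
opening: 0.504
finger_force: 26.0
```

There was no contact at z = 0.052, so the ring is inside the cup, about 1 mm above the floor. Releasing and retreating upward.

>>> arm_command --steps '[{"translation": [0,0,0],"twist": [0,0,0],"fingers": 1},{"translation": [0,0,0],"twist": [0,0,0],"fingers": 1},{"translation": [0,0,0],"twist": [0,0,0],"fingers": 1},{"translation": [0,0,0],"twist": [0,0,0],"fingers": 1},{"translation": [0,0,0],"twist": [0,0,0],"fingers": 1}]'

```text
time: 10.1
eef_pos: [0.5706, -0.0139, 0.0518]
tcp_rot: [0.984, 0.18, 0.0, -0.0]
contact_force: [0.5, -0.2, 0.1]
opening: 1.002
finger_force: 0.0
```

>>> arm_command --steps '[{"translation": [0,0,-0.03],"twist": [0,0,0],"fingers": 1},{"translation": [0,0,-0.08],"twist": [0,0,0],"fingers": 1},{"translation": [0,0,-0.15],"twist": [0,0,0],"fingers": 1},{"translation": [0,0,-0.16],"twist": [0,0,0],"fingers": 1},{"translation": [0,0,-0.16],"twist": [0,0,0],"fingers": 1}]'

```text
time: 10.72
eef_pos: [0.5708, -0.0138, 0.1722]
tcp_rot: [0.984, 0.18, 0.001, 0.0]
contact_force: [-0.1, 0.6, -1.0]
opening: 0.994
finger_force: 0.0
```

Run:
```python
from h import *
s=get_state();p=read_camera('wrist');print(s['eef_pos'],s['tcp_rot'],s['qpos'])
n=(.5705,-.0136)
for k,z in dict(tall_ring=.0585,knob=.07).items():
  for r in recognise(p,k)[:2]: print(k,r['point'],r['conf'],atz(p,r['point'],z,s).round(4))
print('ring',edgefit(p,s,n,[(.022,.081)],.006))
k,v=edgefit(p,s,(.511,-.165),[(.0475,.040),(.022,.086)],.012);print('knob',k,v)
print(edgefit(p,s,(.511,-.165),[(.022,.086)],.012),np.linalg.norm(np.array(n)-k))
overlay(p,s,[(n,.022,.081,(0,0,255)),(k,.022,.086,(0,255,0)),(k,.0475,.044,(255,0,0))],'o5',(100,400,180,560),2)
```

```text
[ 0.5707645  -0.01383931  0.17221482] [9.83590740e-01 1.80413223e-01 5.37416175e-04 1.91033739e-04] [-2.01925004e-01  1.14519366e-01  1.88921075e+00  5.25341079e-05
  1.13672282e+00  1.00603609e+00]
tall_ring [213.5, 283.8] 0.58 [ 0.5669 -0.0141  0.0585]
knob [302.2, 376.8] 0.97 [ 0.5232 -0.1179  0.07  ]
ring (array([ 0.5705, -0.0141]), np.float64(15.2))
knob [ 0.5095 -0.164 ] 20.36
(array([ 0.5115, -0.151 ]), np.float64(8.93)) 0.16229959950659154
```

View pics/o5.png

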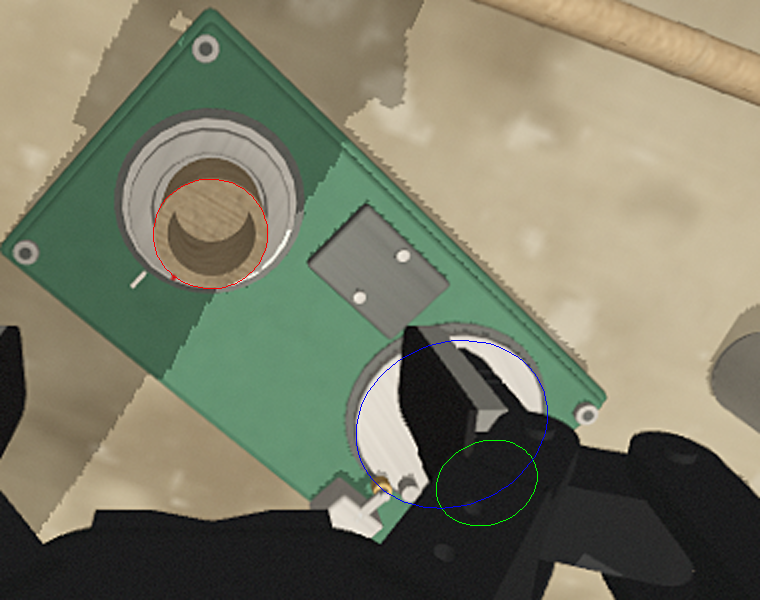

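The ring stands in the nest: its top rim matches the red circle at about (210,233) in the crop. Next I hover over the knob with the yaw wound back 40°.

>>> arm_command --steps '[{"translation": [-0.05,0.05,-0.02],"twist": [0,0,-0.17],"fingers": 1},{"translation": [-0.1,0.11,-0.02],"twist": [0,0,-0.34],"fingers": 1},{"translation": [-0.147,0.161,-0.02],"twist": [0,0,-0.51],"fingers": 1},{"translation": [-0.147,0.161,-0.02],"twist": [0,0,-0.667],"fingers": 1},{"translation": [-0.147,0.161,-0.02],"twist": [0,0,-0.667],"fingers": 1}]'

```text
time: 11.5
eef_pos: [0.5094, -0.1661, 0.1851]
tcp_rot: [0.863, 0.505, -0.001, -0.001]
contact_force: [0.5, -0.6, -1.0]
opening: 1.0
finger_force: 0.0
```

>>> arm_command --steps '[{"translation": [0,0,0],"twist": [0,0,0],"fingers": 1},{"translation": [0,0,0],"twist": [0,0,0],"fingers": 1},{"translation": [0,0,0],"twist": [0,0,0],"fingers": 1}]'

```text
time: 11.88
eef_pos: [0.5106, -0.1653, 0.1867]
tcp_rot: [0.862, 0.506, -0.0, -0.0]
contact_force: [0.4, 0.5, 0.1]
opening: 0.999
finger_force: 0.0
```

Run:
```python
from h import *
s=get_state();p=read_camera('wrist');print(s['eef_pos'],s['tcp_rot'],s['qpos'])
for r in recognise(p,'knob')[:2]: print(r['point'],r['conf'],atz(p,r['point'],.071,s).round(4))
k1=edgefit(p,s,(.511,-.166),[(.022,.086)],.01);print('top',k1)
for z in(.03,.036,.04,.044): print(z,edgefit(p,s,(.511,-.166),[(.0475,z)],.01))
k,v=edgefit(p,s,(.511,-.166),[(.0475,.038),(.022,.086)],.01);print('knob',k,v)
overlay(p,s,[(k,.022,.086,(0,255,0)),(k1[0],.022,.086,(0,0,255)),(k,.0475,.038,(255,0,0))],'o6',(60,360,120,480),2)
```

```text
[ 0.51055307 -0.16530479  0.18669112] [ 8.62399243e-01  5.06228739e-01 -4.79075587e-05 -8.43873130e-05] [-5.02271384e-01  2.33158978e-02  1.95765833e+00  4.52394598e-06
  1.16081246e+00  6.91081026e-03]
[198.2, 282.5] 0.86 [ 0.5131 -0.1568  0.071 ]
top (array([ 0.51  , -0.1645]), np.float64(26.53))
0.03 (array([ 0.508 , -0.1675]), np.float64(23.02))
0.036 (array([ 0.5085, -0.1665]), np.float64(24.04))
0.04 (array([ 0.5085, -0.166 ]), np.float64(21.8))
0.044 (array([ 0.508, -0.164]), np.float64(18.71))
knob [ 0.5095 -0.1655] 47.31
```

View pics/o6.png

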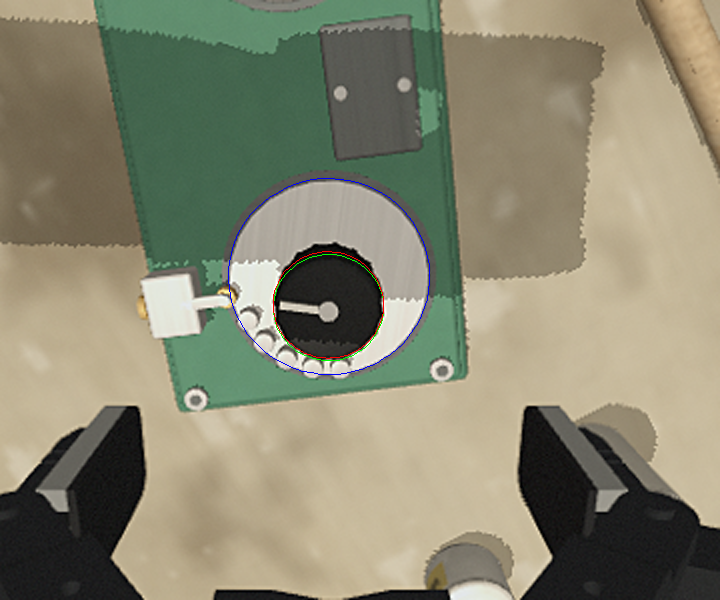

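The picture shows the knob top at about (328,306) in the crop with the line pointing left, almost at the roller. The circle fit agrees, giving a knob axis at (0.5095, −0.165). I'll read the start angle and descend.

Run:
```python
from h import *
s=get_state();p=read_camera('wrist')
a=atz(p,(216,283.5),.086,s);b=atz(p,(212,260),.086,s)
l=(b-a)[:2];r=np.array([-.928,.374]);print('start angle cw',np.arctan2(l[1]*r[0]-l[0]*r[1],l@r)*-1)
```

```text
start angle cw 0.30148026662329963
```

>>> arm_command --steps '[{"translation": [0,-0.001,0.06],"twist": [0,0,0],"fingers": 1},{"translation": [0,-0.001,0.11],"twist": [0,0,0],"fingers": 1},{"translation": [0,-0.001,0.15],"twist": [0,0,0],"fingers": 1},{"translation": [0,-0.001,0.182],"twist": [0,0,0],"fingers": 1},{"translation": [0,-0.001,0.182],"twist": [0,0,0],"fingers": 1}]'

```text
time: 12.65
eef_pos: [0.5082, -0.1646, 0.0483]
tcp_rot: [0.862, 0.506, -0.001, -0.002]
contact_force: [-0.3, 0.9, -1.3]
opening: 0.998
finger_force: 0.0
```

>>> arm_command --steps '[{"translation": [0,0,0],"twist": [0,0,0],"fingers": 1},{"translation": [0,0,0],"twist": [0,0,0],"fingers": 1},{"translation": [0,0,0],"twist": [0,0,0],"fingers": 1}]'

```text
time: 13.02
eef_pos: [0.5104, -0.1659, 0.0515]
tcp_rot: [0.862, 0.506, 0.001, 0.001]
contact_force: [-0.6, 0.5, 0.3]
opening: 0.999
finger_force: 0.0
```

>>> arm_command --steps '[{"translation": [0,0,0],"twist": [0,0,0],"fingers": -1},{"translation": [0,0,0],"twist": [0,0,0],"fingers": -1},{"translation": [0,0,0],"twist": [0,0,0],"fingers": -1},{"translation": [0,0,0],"twist": [0,0,0],"fingers": -1},{"translation": [0,0,0],"twist": [0,0,0],"fingers": -1}]' --grip_force 60

```text
time: 13.65
eef_pos: [0.5091, -0.1651, 0.0508]
tcp_rot: [0.862, 0.506, -0.001, -0.001]
contact_force: [-3.5, 1.3, 5.5]
opening: 0.497
finger_force: 60.9
```

```bash
cat > st.py <<'E'
from h import *
s=get_state(); q=s['tcp_rot']; yaw=2*np.arctan2(q[1],q[0])
print('t',s['time'].__round__(2),s['eef_pos'].round(4),'turn',round(1.0615-yaw,4),'F',s['contact_force'].round(1),'M',s['wrist_torque'].round(3),'open',round(s['opening'],3),'q6',s['qpos'][5].round(3),'tau6',s['joint_efforts'][5].round(3))
E
python3 st.py
```

```text
t 13.65 [ 0.5091 -0.1651  0.0508] turn 0.0001 F [-3.5  1.3  5.5] M [ 0.194  0.57  -0.058] open 0.497 q6 0.006 tau6 -0.022
```

Gripped and well centred. Now turning clockwise (positive about the tool's z) in small calls while reading the torque.

>>> arm_command --steps '[{"translation": [0,0,0],"twist": [0,0,0.04],"fingers": -1},{"translation": [0,0,0],"twist": [0,0,0.08],"fingers": -1},{"translation": [0,0,0],"twist": [0,0,0.1],"fingers": -1},{"translation": [0,0,0],"twist": [0,0,0.1],"fingers": -1}]'

```text
time: 14.15
eef_pos: [0.5092, -0.1652, 0.0508]
tcp_rot: [0.888, 0.46, -0.001, -0.001]
contact_force: [-4.7, 0.9, 6.0]
opening: 0.503
finger_force: 61.2
```

```bash
python3 st.py
```

```text
t 14.15 [ 0.5092 -0.1652  0.0508] turn 0.1049 F [-4.7  0.9  6. ] M [ 0.249  0.53  -0.077] open 0.503 q6 0.111 tau6 -0.006
```

>>> arm_command --steps '[{"translation": [0,0,0],"twist": [0,0,0.04],"fingers": -1},{"translation": [0,0,0],"twist": [0,0,0.08],"fingers": -1},{"translation": [0,0,0],"twist": [0,0,0.1],"fingers": -1},{"translation": [0,0,0],"twist": [0,0,0.1],"fingers": -1}]'

```text
time: 14.65
eef_pos: [0.5094, -0.1653, 0.0508]
tcp_rot: [0.911, 0.414, -0.001, -0.001]
contact_force: [-2.6, 1.3, 6.5]
opening: 0.503
finger_force: 61.3
```

```bash
python3 st.py
```

```text
t 14.65 [ 0.5094 -0.1653  0.0508] turn 0.2089 F [-2.6  1.3  6.5] M [0.302 0.55  0.099] open 0.503 q6 0.215 tau6 0.128
```

>>> arm_command --steps '[{"translation": [0,0,0],"twist": [0,0,0.03],"fingers": -1},{"translation": [0,0,0],"twist": [0,0,0.05],"fingers": -1},{"translation": [0,0,0],"twist": [0,0,0.05],"fingers": -1}]'

```text
time: 15.02
eef_pos: [0.5094, -0.1654, 0.0508]
tcp_rot: [0.921, 0.389, -0.001, -0.001]
contact_force: [-2.7, 0.6, 6.1]
opening: 0.503
finger_force: 61.3
```

```bash
python3 st.py
```

```text
t 15.03 [ 0.5094 -0.1654  0.0508] turn 0.2619 F [-2.7  0.6  6.1] M [ 0.273  0.563 -0.018] open 0.503 q6 0.268 tau6 0.034
```

>>> arm_command --steps '[{"translation": [0,0,0],"twist": [0,0,0.03],"fingers": -1},{"translation": [0,0,0],"twist": [0,0,0.05],"fingers": -1},{"translation": [0,0,0],"twist": [0,0,0.05],"fingers": -1}]'

```text
time: 15.4
eef_pos: [0.5095, -0.1654, 0.0508]
tcp_rot: [0.931, 0.365, -0.0, -0.001]
contact_force: [-2.6, 0.7, 5.0]
opening: 0.5
finger_force: 61.3
```

```bash
python3 st.py
```

```text
t 15.4 [ 0.5095 -0.1654  0.0508] turn 0.3148 F [-2.6  0.7  5. ] M [ 0.199  0.515 -0.092] open 0.5 q6 0.321 tau6 -0.06
```

The torque swung from +0.13 to −0.06 N m, so the first crest is near a turn of 0.28 (start ≈ 0.27). Continuing.

>>> arm_command --steps '[{"translation": [0,0,0],"twist": [0,0,0.04],"fingers": -1},{"translation": [0,0,0],"twist": [0,0,0.08],"fingers": -1},{"translation": [0,0,0],"twist": [0,0,0.12],"fingers": -1},{"translation": [0,0,0],"twist": [0,0,0.12],"fingers": -1}]'

```text
time: 15.9
eef_pos: [0.5096, -0.1655, 0.0508]
tcp_rot: [0.952, 0.305, -0.0, -0.0]
contact_force: [-2.7, 1.2, 5.0]
opening: 0.499
finger_force: 61.3
```

```bash
python3 st.py
```

```text
t 15.9 [ 0.5096 -0.1655  0.0508] turn 0.4409 F [-2.7  1.2  5. ] M [ 0.206  0.514 -0.241] open 0.499 q6 0.447 tau6 -0.194
```

>>> arm_command --steps '[{"translation": [0,0,0],"twist": [0,0,0.03],"fingers": -1},{"translation": [0,0,0],"twist": [0,0,0.06],"fingers": -1},{"translation": [0,0,0],"twist": [0,0,0.06],"fingers": -1}]'

```text
time: 16.27
eef_pos: [0.5096, -0.1656, 0.0508]
tcp_rot: [0.961, 0.276, -0.0, -0.0]
contact_force: [-2.5, 0.3, 5.5]
opening: 0.502
finger_force: 61.3
```

```bash
python3 st.py
```

```text
t 16.27 [ 0.5096 -0.1656  0.0508] turn 0.5018 F [-2.5  0.3  5.5] M [0.201 0.497 0.124] open 0.502 q6 0.508 tau6 0.158
```

>>> arm_command --steps '[{"translation": [0,0,0],"twist": [0,0,0.03],"fingers": -1},{"translation": [0,0,0],"twist": [0,0,0.05],"fingers": -1},{"translation": [0,0,0],"twist": [0,0,0.05],"fingers": -1}]'

```text
time: 16.65
eef_pos: [0.5097, -0.1657, 0.0508]
tcp_rot: [0.968, 0.251, -0.0, -0.0]
contact_force: [-2.0, -0.3, 5.5]
opening: 0.502
finger_force: 61.3
```

```bash
python3 st.py
```

```text
t 16.65 [ 0.5097 -0.1657  0.0508] turn 0.5546 F [-2.  -0.3  5.5] M [0.172 0.462 0.06 ] open 0.502 q6 0.561 tau6 0.085
```

>>> arm_command --steps '[{"translation": [0,0,0],"twist": [0,0,0.03],"fingers": -1},{"translation": [0,0,0],"twist": [0,0,0.05],"fingers": -1},{"translation": [0,0,0],"twist": [0,0,0.05],"fingers": -1}]'

```text
time: 17.02
eef_pos: [0.5097, -0.1657, 0.0508]
tcp_rot: [0.974, 0.225, -0.0, 0.0]
contact_force: [-2.5, -0.8, 5.2]
opening: 0.501
finger_force: 61.3
```

```bash
python3 st.py
```

```text
t 17.02 [ 0.5097 -0.1657  0.0508] turn 0.6075 F [-2.5 -0.8  5.2] M [ 0.141  0.494 -0.021] open 0.501 q6 0.613 tau6 -0.009
```

>>> arm_command --steps '[{"translation": [0,0,0],"twist": [0,0,0.03],"fingers": -1},{"translation": [0,0,0],"twist": [0,0,0.05],"fingers": -1},{"translation": [0,0,0],"twist": [0,0,0.05],"fingers": -1}]'

```text
time: 17.4
eef_pos: [0.5098, -0.1658, 0.0508]
tcp_rot: [0.98, 0.199, -0.0, 0.0]
contact_force: [-2.7, -0.4, 5.2]
opening: 0.501
finger_force: 61.3
```

```bash
python3 st.py
```

```text
t 17.4 [ 0.5098 -0.1658  0.0508] turn 0.6604 F [-2.7 -0.4  5.2] M [ 0.093  0.537 -0.098] open 0.501 q6 0.666 tau6 -0.101
```

Click two: the second crest is at a turn of about 0.60, 0.32 after the first as expected. The third crest should come near 0.92 and the third notch near 1.08 to 1.11.

>>> arm_command --steps '[{"translation": [0,0,0],"twist": [0,0,0.04],"fingers": -1},{"translation": [0,0,0],"twist": [0,0,0.08],"fingers": -1},{"translation": [0,0,0],"twist": [0,0,0.1],"fingers": -1},{"translation": [0,0,0],"twist": [0,0,0.1],"fingers": -1}]'

```text
time: 17.9
eef_pos: [0.5098, -0.1659, 0.0508]
tcp_rot: [0.989, 0.148, -0.0, 0.0]
contact_force: [-3.6, -1.1, 5.1]
opening: 0.497
finger_force: 61.2
```

```bash
python3 st.py
```

```text
t 17.9 [ 0.5098 -0.1659  0.0508] turn 0.765 F [-3.6 -1.1  5.1] M [-0.036  0.493 -0.137] open 0.497 q6 0.771 tau6 -0.138
```

>>> arm_command --steps '[{"translation": [0,0,0],"twist": [0,0,0.02],"fingers": -1},{"translation": [0,0,0],"twist": [0,0,0.03],"fingers": -1},{"translation": [0,0,0],"twist": [0,0,0.03],"fingers": -1}]'

```text
time: 18.27
eef_pos: [0.5098, -0.166, 0.0508]
tcp_rot: [0.991, 0.133, -0.0, 0.001]
contact_force: [-2.9, -1.2, 5.3]
opening: 0.502
finger_force: 61.2
```

```bash
python3 st.py
```

```text
t 18.27 [ 0.5098 -0.166   0.0508] turn 0.7942 F [-2.9 -1.2  5.3] M [0.062 0.457 0.233] open 0.502 q6 0.801 tau6 0.248
```

>>> arm_command --steps '[{"translation": [0,0,0],"twist": [0,0,0.03],"fingers": -1},{"translation": [0,0,0],"twist": [0,0,0.06],"fingers": -1},{"translation": [0,0,0],"twist": [0,0,0.06],"fingers": -1}]'

```text
time: 18.65
eef_pos: [0.5099, -0.1661, 0.0508]
tcp_rot: [0.995, 0.101, -0.0, 0.0]
contact_force: [-4.1, -2.3, 5.0]
opening: 0.497
finger_force: 61.3
```

```bash
python3 st.py
```

```text
t 18.65 [ 0.5099 -0.1661  0.0508] turn 0.8583 F [-4.1 -2.3  5. ] M [0.032 0.536 0.09 ] open 0.497 q6 0.865 tau6 0.098
```

>>> arm_command --steps '[{"translation": [0,0,0],"twist": [0,0,0.03],"fingers": -1},{"translation": [0,0,0],"twist": [0,0,0.05],"fingers": -1},{"translation": [0,0,0],"twist": [0,0,0.05],"fingers": -1}]'

```text
time: 19.02
eef_pos: [0.5099, -0.1661, 0.0508]
tcp_rot: [0.997, 0.075, 0.0, 0.001]
contact_force: [-2.0, -1.0, 5.7]
opening: 0.501
finger_force: 61.3
```

```bash
python3 st.py
```

```text
t 19.02 [ 0.5099 -0.1661  0.0508] turn 0.911 F [-2.  -1.   5.7] M [ 0.001  0.605 -0.011] open 0.501 q6 0.917 tau6 0.023
```

>>> arm_command --steps '[{"translation": [0,0,0],"twist": [0,0,0.03],"fingers": -1},{"translation": [0,0,0],"twist": [0,0,0.05],"fingers": -1},{"translation": [0,0,0],"twist": [0,0,0.05],"fingers": -1}]'

```text
time: 19.4
eef_pos: [0.5099, -0.1662, 0.0508]
tcp_rot: [0.999, 0.049, 0.0, 0.001]
contact_force: [-2.6, -2.3, 5.9]
opening: 0.504
finger_force: 61.3
```

```bash
python3 st.py
```

```text
t 19.4 [ 0.5099 -0.1662  0.0508] turn 0.9641 F [-2.6 -2.3  5.9] M [-0.056  0.504 -0.089] open 0.504 q6 0.97 tau6 -0.07
```

The third crest was at a turn of about 0.92. Now into the third notch, near a turn of 1.09.

>>> arm_command --steps '[{"translation": [0,0,0],"twist": [0,0,0.03],"fingers": -1},{"translation": [0,0,0],"twist": [0,0,0.06],"fingers": -1},{"translation": [0,0,0],"twist": [0,0,0.09],"fingers": -1},{"translation": [0,0,0],"twist": [0,0,0.115],"fingers": -1},{"translation": [0,0,0],"twist": [0,0,0.115],"fingers": -1}]'

```text
time: 20.02
eef_pos: [0.5099, -0.1663, 0.0508]
tcp_rot: [1.0, -0.012, 0.0, 0.001]
contact_force: [-2.8, -2.7, 4.8]
opening: 0.5
finger_force: 61.3
```

```bash
python3 st.py
python3 - <<'E'
from h import *
s=get_state();p=read_camera('wrist')
overlay(p,s,[((.5095,-.165),.022,.086,(0,255,0))],'o7',(120,420,120,440),2)
E
```

```text
t 20.02 [ 0.5099 -0.1663  0.0508] turn 1.0849 F [-2.8 -2.7  4.8] M [-0.207  0.51  -0.107] open 0.5 q6 1.091 tau6 -0.127
```

View pics/o7.png

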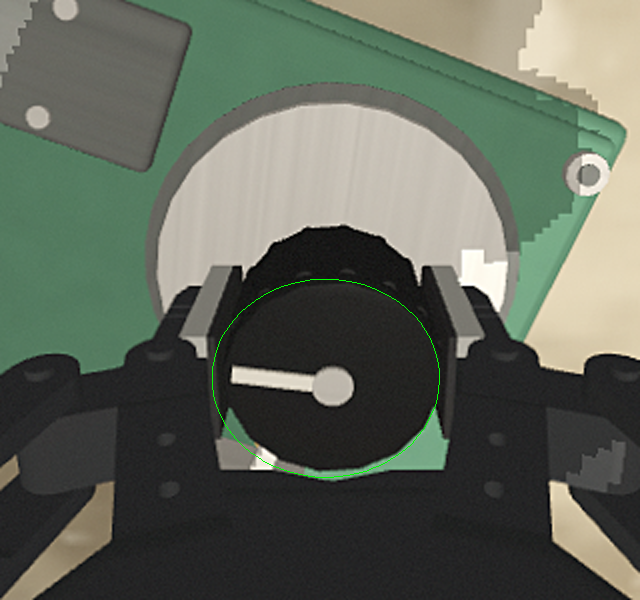

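Ten pictures have been viewed, so no more. The last one shows the knob's line running from the hub at (333,386) to (232,374). From it I can compute the knob angle.

```bash
python3 st.py
python3 - <<'E'
from h import *
s=get_state();p=read_camera('wrist')
a=atz(p,(313,286.5),.086,s);b=atz(p,(307,236),.086,s)
l=(b-a)[:2]
for r in (np.array([-.928,.374]),np.array([-.9265,.3763])):print('angle cw',-np.arctan2(l[1]*r[0]-l[0]*r[1],l@r),a)
E
```

```text
t 20.07 [ 0.5099 -0.1664  0.0508] turn 1.0849 F [-2.8 -2.5  6. ] M [-0.197  0.46  -0.153] open 0.503 q6 1.091 tau6 -0.145
angle cw 1.345791980759203 [ 0.50870286 -0.16654929  0.086     ]
angle cw 1.343098010235038 [ 0.50870286 -0.16654929  0.086     ]
```

The camera gives 1.345 rad, against 1.35 for the third notch. A 0.01 nudge takes it closer to the notch centre, then I let it settle.

>>> arm_command --steps '[{"translation": [0,0,0],"twist": [0,0,0.01],"fingers": -1},{"translation": [0,0,0],"twist": [0,0,0.01],"fingers": -1},{"translation": [0,0,0],"twist": [0,0,0.01],"fingers": -1},{"translation": [0,0,0],"twist": [0,0,0.01],"fingers": -1},{"translation": [0,0,0],"twist": [0,0,0.01],"fingers": -1}]'

```text
time: 20.75
eef_pos: [0.5099, -0.1664, 0.0508]
tcp_rot: [1.0, -0.016, 0.0, 0.001]
contact_force: [-3.2, -2.9, 5.1]
opening: 0.501
finger_force: 61.3
```

```bash
python3 st.py
python3 - <<'E'
from h import *
p=read_camera('top')
for r in recognise(p,'tall_ring')[:3]: print(r['point'],r['conf'],atz(p,r['point'],.06).round(3))
print(get_state()['finger_force']); print(sign_off())
E
```

```text
t 20.75 [ 0.5099 -0.1664  0.0508] turn 1.0941 F [-3.2 -2.9  5.1] M [-0.167  0.477  0.068] open 0.501 q6 1.1 tau6 0.065
[192.9, 263.3] 0.67 [ 0.573 -0.011  0.06 ]
[185.7, 374.5] 0.44 [ 0.585 -0.342  0.06 ]
61.25793278217316
the job is handed in; nothing more can be done
None
```

I handed the job in at 20.8 s; no verdict was returned. The larger ring stands released in the nest, and the knob is held at about 61 N in the third notch, at roughly 1.35 rad by camera and torque after three counted clicks, with the small ring, wax tin and oil bottle never approached.

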